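# Unclamp a slide cassette, pinch its two catches and hold it lifted free

### The arm

A 7-joint arm with a two-finger parallel gripper is mounted at the origin on a cart in front of the work surface, level with it; the furniture and walls round the work are solid. World frame = base frame: x ahead of the robot, y to its left, z up, the work surface at z = 0. Lengths are in m, angles in rad, forces in N, time in s.
With the tool pointing down it reaches from about 0.4 to 0.9 m from the base axis. Payload 5.5 kg.
Tool frame: the origin (TCP) lies between the finger pads; the fingertips stand 8 mm ahead of it and the grasp point (between the pads) lies 11 mm behind it (env.tips_ahead is the distance from the TCP to the fingertips, in m); z points along the fingers, y is the line along which they close (so a half turn about z gives the same grasp; the last joint's range is limited). The gripper opens to 85 mm and grips with 20 to 120 N. Pads are 22 mm wide; open, the fingers measure 114 mm over their backs; the gripper's body (76 mm by 85 mm) begins 54 mm behind the grasp point. The pads swing forward as they close: fully open they stand 13 mm farther back than shut.
Start: joints at [-1.077, 0.501, -0.427, 1.55, 0.221, 1.138, -0.21], TCP at [0.149, 0.633, 0.239] pointing down, gripper open.
Joint ranges: [-2.88, 2.88], [-0.31, 2.03], [-1.54, 1.56], [0.2, 2.42], [-1.41, 4.55], [0.19, 2.02], [-2.57, 2.57]. Speed limits (rad/s): [2.57, 2.57, 3.14, 3.14, 3.14, 3.14, 3.14].

### API

Orientations are given as a unit quaternion [x, y, z, w].
In Python, from station import state, snapshot, job, spot_in, mark_of, env gives the robot as it stands. The module is installed in compiled form; this text tells all that it offers.
- The arm moves only by the tool arm_command, never from a script. Its argument "plan" is text: rows parted by semicolons, each of 5 numbers parted by spaces: the closure, from 0 (fully open) to 1 (shut), then the shift along the tool's x, y, z as a fraction of full scale, then the turn about the tool's z as a fraction of full scale. In form: hand x y z yaw; .... A call has 1 to 10 rows; each row is the pose to reach, as a shift and turn from the pose commanded when the call began, along the tool's axes at that moment; what a row does not reach only later rows make up. Full scale, the value 1, is 1 m for a shift and 45 degrees for a turn. A row lasts 1/8 s, in which the tool goes at most 62.5 mm and 10.7 degrees, less where a joint would pass 70% of its speed; a pose out of reach is approached as far as the arm can. A call with a number of a shift or a turn outside -1 to 1 is refused whole. A call with a gripper value outside its range is refused whole. The fingers move at their own pace and stop on an object; "newtons" is the grip in N (left out, the last holds). Time passes only in rows, so rows that repeat a pose let the fingers close. It gives the time, the measured TCP pose, the force, the opening and the grip force at its end, in the units of the state.
- state(): the state, without advancing time (a new reading comes with each control period).
- snapshot(name): name is "scene" or "top" or "wrist"; returns a dict with "color" (420x560x3 uint8, red, green, blue), "depth" (420x560 float32, m along the optical axis (not along the pixel's ray), 0 where there is no reading), "intrinsics" (3x3 intrinsics, pixels), "k1" (the pictures are not rectified: a ray, as slopes to the right and down, at radius r is drawn at 1 + k1 r^2 times it, then the intrinsics apply), "eye" and "attitude" of the camera in the world. Camera axes: x right, y down, z forward; pixel columns grow to the right and rows downward; lengths in m; the calibration is good to about 2 mm. A picture is of the moment at which its call begins.
- job.job_done(): hands the job in; it is judged then, once.
Trained networks look in a picture, given as the dict that the camera call returned (one of the last four; its "shot" number tells which), for a name from the list of things; names that differ only in an ending like _2 or _b are one class to them, and where a whole thing is asked for, a point or a joint stands for the part that bears it (a point fixed in the world has none). Each returns a list of dicts, best first, with "confidence" (0 to 1); they miss things now and then, are a little off and sometimes report something else, mostly with a low value. They report only what shows in the picture. A call takes as long as a camera call. They do not tell look-alikes from the thing itself.
- spot_in(query, picture): "box" ([left, top, right, bottom] in pixels, round what is visible of it).
- mark_of(query, picture): "xy" ([column, row] in pixels: a listed point, or the origin of a listed thing).
The state is a dict: "time_s": time; "q": joint angles; "qvel": joint speeds; "effort": joint torques, N m; "tcp_pos": TCP position; "eef_rot": TCP orientation; "ft_force": force on the tool from outside, world axes, zero at the start; "wrist_torque": the same for the moment, N m; "gripper_width": finger opening in m; "gripper_force": force on a finger pad.
Only numpy, scipy, OpenCV 4.12 (cv2) and the standard library are available. Lean on these libraries where they do the work, as an engineer would, in place of code of your own. Each camera call takes 0.05 s, during which the arm holds its last target. There are 200 camera calls.

### The job

Swing the clamp arm (red cross handle) of the white docking station up over centre and right back until it stays open by itself, while the blue slide cassette stays down in its dock. Then pinch the cassette's two orange side catches together with the fingers, lift the cassette straight up well clear of the dock's rails, and finish while still holding it there, above its dock, by the pinched catches, upright and still in the air. Leave the other things on the worktop where they are.

Things in the scene. Friction and masses are not known exactly. Their poses are not given: they have to be found in the camera images.
- dock: White docking station fixed to the worktop, base plate 170 x 90 x 8 mm, x = -75 to +95 mm. Origin: on the worktop under the centre of the cassette's seat; z up, x from the clamp's handle end (front) to its hinge end, y across: parallel to the hinge line and to the line along which the catches are pinched. The hinge bracket (x = 52 to 72, y = +-15 mm) is 106 mm high.
- clamp (a joint): Clamp arm's hinge, rad: 0 = closed, arm level over the cassette; grows as the handle end swings up and back (towards dock +x); 1.57 = arm upright; 2.3 = fully open at its stop. No spring: its weight (150 g) keeps it shut, and past about 1.8 it falls open and stays. Steel arm 12 x 12 mm; its rubber foot stands 1 mm above the cassette when closed. Open means above 1.9.
- clamp_handle (a point): Centre of the red cross handle at the clamp arm's free end: a cylinder 18 mm in diameter, 36 mm long, axis along dock y, 120 mm from the hinge line. Can be pinched from above on its two end faces and turns between the fingers while swung. Closed, it lies at dock x = -58 mm, 95 mm above the worktop.
- clamp_hinge (a point): Point on the clamp's hinge line, at dock (62, 0, 95) mm; the hinge line is dock y.
- cassette: Blue slide cassette, loose, about 230 g in all: body 70 (x) x 32 (y) x 68 mm high with glass slides showing at the top and an orange catch on each long side. Origin: centre of its underside; axes like the dock's. When seated its underside is 8 mm above the worktop, centred on the dock's origin.
- cassette_grip (a point): Point midway between the two thumb pads of the catches, 59 mm above the cassette's underside (67 mm above the worktop when seated): pinch the pads here along the cassette's y.
- catch_left_pad (a point): Centre of the outer face of the left (+y) catch's thumb pad, orange with black ribs, 26 mm (x) x 26 mm (z); with the catches sprung out the pads' outer faces are 56 mm apart, fully pinched 44 mm.
- catch_right_pad (a point): The same on the right (-y) side.
- catch_left (a joint): Left catch, m: 0 = sprung out (hook under the rail), 0.006 = pressed fully in towards the cassette body. The hook is clear of the rail from about 0.003; press both fully. Spring 1.8 N at rest to 3.6 N fully in.
- catch_right (a joint): The same for the right catch.
- petri_dish: Bystander: round clear dish with pink contents, 62 mm in diameter, 15 mm high; origin centre of its underside. The one nearest the front edge, left of the dock. Leave alone.
- bottle_dye: Bystander: small brown bottle with black cap, 44 mm in diameter, 78 mm high; origin centre of its underside. The one left of and behind the dock. Leave alone.
- vial: Bystander: small vial with black cap, 27 mm in diameter, 74 mm high; origin centre of its underside. Leave alone.
- timer: Bystander: small white timer with red and green buttons, 62 x 62 x 20 mm; origin centre of its underside. The one in front of the analyser. Leave alone.
- marker_blue: Bystander: blue marker pen lying down, 127 x 12 x 12 mm; origin centre of its underside. Leave alone.
- dock_rail (a point): Top of the left latch rail. Rails on both sides (dock y = +-27 to 37 mm, 44 mm long in x, 36 mm high) hold the catches' hooks under an undercut whose underside is 24 mm above the worktop. Corner guides round the cassette are 30 mm high, 2 mm play.
Things that resemble listed ones, but are neither listed nor needed, are in the scene too. Of the things that look like the cassette, the smaller one is meant.

How it is judged:
On the way, in this order (a step that is already met when the one before it is completed fails the run):
1. clamp arm swung over centre and back, cassette still seated (value of joint clamp above 1.9 rad and z of cassette in the frame of dock below 0.014 m), for 0.2 s.
2. both catches pinched in while the cassette is still in the dock (value of joint each of catch_left, catch_right above 0.003 m and z of cassette in the frame of dock below 0.016 m and contact force between the fingers and cassette above 2 N), for 0.05 s.
At the end, for the whole second after the job is handed in: Ends holding: cassette in the fingers, underside at least 42 mm above the worktop and within 100 mm sideways of its seat, both catches pressed in over 3 mm, not touching the dock, within 0.3 rad of upright, slower than 0.03 m/s; clamp open beyond 1.9 rad (value of joint clamp above 1.9 rad and z of cassette in the frame of dock above 0.042 m and horizontal distance between cassette and dock below 0.1 m and value of joint each of catch_left, catch_right above 0.003 m and contact force between the fingers and cassette above 2 N and contact force between cassette and dock below 0.1 N and angle between cassette's own z axis and vertical below 0.3 rad and linear speed of cassette below 0.03 m/s); the arm keeps its last pose, push and grip.
It fails at once if a bystander is moved more than 30 mm (distance of any of petri_dish, bottle_dye, vial, timer, marker_blue from where it was at the start of the episode above 0.03 m).
It also fails if it takes over 48 s, if anything falls off the work surface, if the arm or the gripper's body presses on something with over 40 N, if the wrist force passes 120 N, or if a joint passes its speed limit or range.

## Working session

There is one attempt and no reset: what is moved stays moved. The work goes in short steps, Python scripts to look and compute and a tool call to move; the robot and the scene stay as the last step left them, time stands still between calls to the robot, and variables do not carry over. Pictures are saved under pics/ and viewed, at most 10 in all, crops included, and the job is handed in when it is done.

Besides the shell and the picture viewer there is one more tool, called after "Request:" as name(argument=value, ...), one argument or row to a line, values as JSON. arm_command: Moves the arm, as the interface text tells. Shift numbers are shares of 1 m and turn numbers shares of 45 degrees, none past 1 either way. Its arguments: {"type":"object","properties":{"plan":{"type":"string"},"newtons":{"type":"number"}},"required":["plan"]}

```bash
mkdir -p pics
cat > h.py <<'E'
import numpy as np, cv2
from scipy.spatial.transform import Rotation as R
from station import state, snapshot, job, spot_in, mark_of, env
def att(p):
    a=np.array(p["attitude"],float)
    return a if a.shape==(3,3) else R.from_quat(a).as_matrix()
def ray(p,uv):
    K=np.array(p["intrinsics"],float); d=np.array([p["k1"],0,0,0,0],float)
    s=cv2.undistortPoints(np.array([[uv]],float),K,d)[0,0]
    return np.array(p["eye"]), att(p)@np.array([s[0],s[1],1.])
def at_z(p,uv,z):
    e,r=ray(p,uv); return e+r*(z-e[2])/r[2]
def at_d(p,uv,w=2):
    u,v=map(int,np.round(uv)); D=p["depth"][max(0,v-w):v+w+1,max(0,u-w):u+w+1]; D=D[D>0]
    e,r=ray(p,uv); return e+r*np.median(D)
def save(p,n): cv2.imwrite(f"pics/{n}.png",p["color"][:,:,::-1])
E
python3 - <<'E'
from h import *
np.set_printoptions(precision=4,suppress=True)
for n in("scene","top"):
    p=snapshot(n); save(p,n); print(n,p["eye"],p["attitude"],p["k1"])
    for q in("dock","cassette","clamp_handle","clamp_hinge","cassette_grip","catch_left_pad","catch_right_pad","dock_rail"):
        for m in mark_of(q,p)[:3]: print(q,m["xy"],round(m["confidence"],2),at_d(p,m["xy"]))
print(state()["eef_rot"])
E
```

```text
scene [-0.1045 -0.7642  0.8925] [ 0.846  -0.2264  0.137  -0.4629] -0.08862251195721227
dock [254.9, 246.9] 0.8 [0.4554 0.28   0.0212]
cassette [218.8, 188.6] 0.93 [0.5066 0.627  0.0188]
cassette [255.3, 244.5] 0.69 [0.4576 0.2817 0.0276]
cassette [249.3, 202.8] 0.38 [0.5605 0.5128 0.0093]
clamp_handle [252.1, 225.8] 0.67 [0.4404 0.2675 0.1045]
clamp_hinge [261.2, 208.4] 0.78 [0.5073 0.3382 0.1003]
clamp_hinge [312.5, 328.8] 0.61 [ 0.4275 -0.0535  0.0088]
cassette_grip [220.9, 167.6] 0.88 [0.5217 0.6368 0.089 ]
cassette_grip [256.0, 229.8] 0.58 [0.4475 0.2587 0.0944]
cassette_grip [200.7, 207.0] 0.25 [0.4122 0.5599 0.012 ]
catch_left_pad [225.4, 159.5] 0.57 [0.5568 0.6757 0.0928]
catch_left_pad [245.5, 221.7] 0.39 [0.4538 0.3322 0.0757]
catch_right_pad [258.0, 228.5] 0.64 [0.4691 0.2871 0.0746]
catch_right_pad [215.3, 173.7] 0.6 [0.5003 0.6355 0.0725]
catch_right_pad [266.3, 227.3] 0.43 [0.4966 0.2893 0.0683]
dock_rail [245.3, 229.4] 0.73 [0.4239 0.2753 0.0936]
top [0.2998 0.3091 1.3027] [ 0.7272 -0.6789  0.0708 -0.0733] -0.11816907739905426
dock [283.4, 241.0] 0.89 [0.4665 0.3074 0.0763]
dock [324.5, 272.1] 0.24 [0.3867 0.1744 0.0173]
cassette [179.2, 217.3] 0.72 [0.5136 0.6229 0.092 ]
cassette [281.6, 239.2] 0.68 [0.4688 0.3131 0.0958]
clamp_handle [294.5, 250.9] 0.6 [0.4361 0.2735 0.1041]
clamp_hinge [270.2, 217.6] 0.92 [0.5295 0.3509 0.103 ]
clamp_hinge [283.7, 240.0] 0.56 [0.4664 0.3068 0.0993]
cassette_grip [169.5, 209.4] 0.79 [0.5381 0.659  0.079 ]
catch_left_pad [272.9, 240.2] 0.51 [0.4719 0.3397 0.0388]
catch_left_pad [166.9, 200.9] 0.46 [0.5612 0.6666 0.0917]
catch_right_pad [289.4, 230.7] 0.49 [0.4993 0.2916 0.0726]
catch_right_pad [177.6, 223.3] 0.48 [0.4998 0.6331 0.0633]
dock_rail [272.9, 245.3] 0.76 [0.4565 0.3386 0.0365]
[ 0.1151  0.9933  0.     -0.    ]
```

View images.

Run:
```python
from h import *
a=cv2.imread("pics/top.png"); cv2.imwrite("pics/top_c.png",cv2.resize(a[150:330,130:390],(780,540),interpolation=cv2.INTER_CUBIC))
```

```text
(no output)
```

View pics/scene.png

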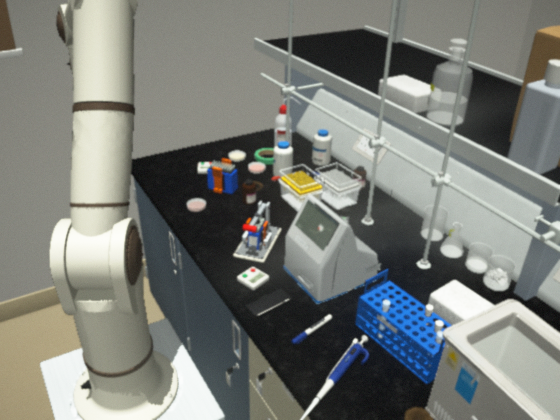

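View pics/top_c.png

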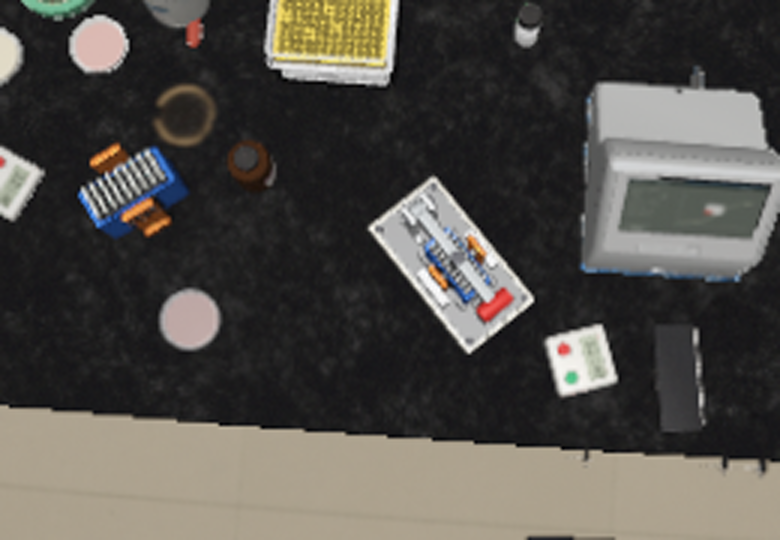

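The cassette look-alikes are the bigger one standing free at scene (219,180) and the one in the white dock under the clamp at scene (256,235), top (282,239). The docked one is smaller and fits the description. I'll move above it and confirm with the wrist crop.

Request:
arm_command(
  plan="0 -0.364 -0.277 -0.08 -1;0 -0.364 -0.277 -0.08 -1;0 -0.364 -0.277 -0.08 -1;0 -0.364 -0.277 -0.08 -1;0 -0.364 -0.277 -0.08 -1;0 -0.364 -0.277 -0.08 -1;0 -0.364 -0.277 -0.08 -1;0 -0.364 -0.277 -0.08 -1;0 -0.364 -0.277 -0.08 -1;0 -0.364 -0.277 -0.08 -1",
  newtons=40,
)

```text
time_s: 2.15
tcp_pos: [0.4391, 0.2805, 0.3193]
eef_rot: [-0.274, 0.962, 0.0, -0.0]
ft_force: [-0.8, 0.4, 0.3]
gripper_width: 0.0854
gripper_force: 0.0
```

Run:
```python
from h import *
np.set_printoptions(precision=4,suppress=True)
s=state(); print(s["time_s"],s["tcp_pos"],R.from_quat(s["eef_rot"]).as_matrix().T,s["q"],np.abs(s["qvel"]).max())
p=snapshot("wrist"); cv2.imwrite("pics/w1.png",cv2.resize(p["color"][:,:,::-1],(780,585)))
np.savez("w1.npz",**{k:p[k] for k in("color","depth","intrinsics","k1","eye","attitude")})
for q in("dock","cassette","clamp_handle","clamp_hinge","cassette_grip","catch_left_pad","catch_right_pad","dock_rail"):
    for m in mark_of(q,p)[:2]: print(q,m["xy"],round(m["confidence"],2),at_d(p,m["xy"]))
```

```text
2.15 [0.4391 0.2805 0.3193] [[-0.8498 -0.5271 -0.    ]
 [-0.5271  0.8498  0.0007]
 [-0.0004  0.0006 -1.    ]] [-0.2453  0.1886 -0.4273  1.7737  0.0828  1.1969  1.4298] 0.020640163974877807
dock [276.7, 199.7] 0.82 [0.4573 0.2964 0.1011]
cassette [277.9, 203.3] 0.69 [0.4599 0.2994 0.1008]
cassette [278.0, 218.3] 0.38 [0.4728 0.3075 0.1015]
clamp_handle [267.9, 167.4] 0.68 [0.4343 0.2722 0.1031]
clamp_hinge [289.1, 279.2] 0.69 [0.5231 0.3527 0.1024]
clamp_hinge [275.3, 200.6] 0.61 [0.4587 0.2957 0.1015]
cassette_grip [280.5, 216.8] 0.67 [0.4702 0.3089 0.101 ]
cassette_grip [476.6, 259.7] 0.33 [0.4065 0.5781 0.015 ]
catch_left_pad [305.0, 208.9] 0.7 [0.4635 0.34   0.0375]
catch_left_pad [477.3, 406.4] 0.61 [0.5582 0.6685 0.0905]
catch_right_pad [253.8, 218.2] 0.68 [0.4917 0.2897 0.0803]
catch_right_pad [276.6, 201.8] 0.32 [0.4591 0.2974 0.1013]
dock_rail [303.5, 202.8] 0.71 [0.4584 0.3346 0.0369]
dock_rail [266.9, 165.1] 0.48 [0.433  0.2703 0.1022]
```

View pics/w1.png

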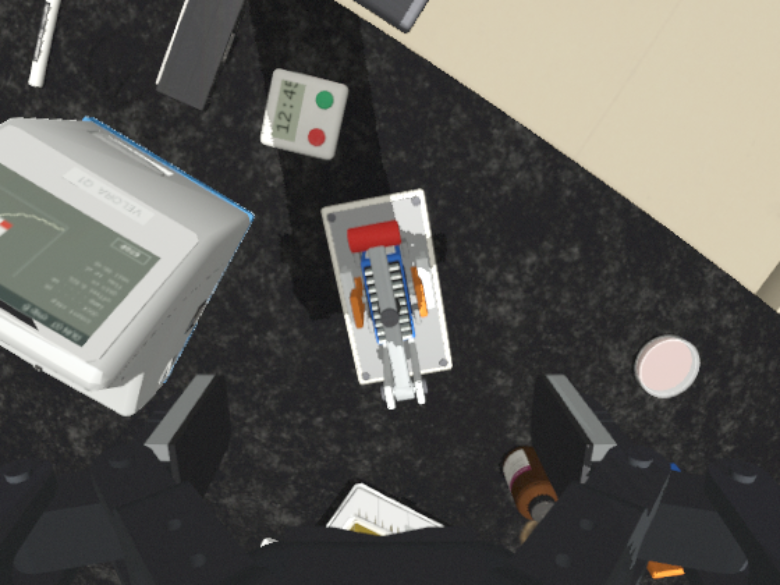

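The wrist view shows the docked blue cassette with orange catches at about (388,295), the red handle at (374,236) and the hinge at (405,390). This is the smaller one, in the white dock. Next I'll fit the dock pose from depth.

```bash
cat > fit.py <<'E'
from h import *
np.set_printoptions(precision=4,suppress=True)
def cloud(p):
    h,w=p["depth"].shape; uv=np.stack(np.meshgrid(np.arange(w),np.arange(h)),-1).reshape(-1,1,2).astype(float)
    s=cv2.undistortPoints(uv,np.array(p["intrinsics"],float),np.array([float(p["k1"]),0,0,0,0]))[:,0]
    d=p["depth"].reshape(-1,1); P=np.array(p["eye"])+(np.c_[s,np.ones(len(s))]*d)@att(p).T
    return P,p["color"].reshape(-1,3).astype(int),d[:,0]>0
if __name__=="__main__":
    for n,p in(("w1",dict(np.load("w1.npz"))),("top",snapshot("top"))):
        P,C,ok=cloud(p); near=ok&(np.hypot(P[:,0]-.48,P[:,1]-.31)<.16)
        m=near&(P[:,2]>.004)&(P[:,2]<.0125)&(C.min(1)>70)&(C.max(1)-C.min(1)<40)
        r=cv2.minAreaRect(P[m][:,:2].astype(np.float32)*1000); b=cv2.boxPoints(r)
        print(n,m.sum(),r,np.median(P[m][:,2]))
        red=near&(C[:,0]>110)&(C[:,1]<60)&(C[:,2]<60)&(P[:,2]>.08)
        rr=cv2.minAreaRect(P[red][:,:2].astype(np.float32)*1000)
        print(" red",red.sum(),rr,P[red].mean(0),P[red][:,2].max())
        t=near&(P[:,2]>.02)
        o=np.array([.482,.3115]);a=np.radians(39.6);D=(P[:,:2]-o)@np.array([[np.cos(a),-np.sin(a)],[np.sin(a),np.cos(a)]])
        org=near&(C[:,0]>130)&(C[:,2]<70)&(C[:,1]>50)&(P[:,2]>.055)&(abs(D[:,1])<.05)
        for s in(1,-1):
            k=org&(s*D[:,1]>0); print(" orange",s,k.sum(),D[k].mean(0) if k.any() else "",D[k].min(0),D[k].max(0),P[k][:,2].max())
        o=ok&(abs(D[:,0])<.2)&(D[:,1]<-.05)&(D[:,1]>-.15)&(P[:,2]>.03); 
        if o.any(): print(" obstacles -y side: nearest",D[o][:,1].max(),P[o][:,2].max())
E
python3 fit.py
```

```text
w1 4803 ((470.085693359375, 286.729736328125), (215.94435119628906, 241.81358337402344), 0.6276116371154785) 0.009553627606062709
 red 596 ((436.86346435546875, 274.1518249511719), (16.75000762939453, 34.74708938598633), 42.622188568115234) [0.4358 0.2733 0.1024] 0.10561897332704467
 orange 1 153 [-0.0262  0.021 ] [-0.0678  0.    ] [0.007 0.031] 0.38560059044865463
 orange -1 178 [-0.0108 -0.0199] [-0.067  -0.0246] [ 0.012  -0.0001] 0.10524394802094322
 obstacles -y side: nearest -0.05000092410615652 0.3981265617628214
top 368 ((448.5210266113281, 304.88592529296875), (250.72052001953125, 63.451805114746094), 44.21194839477539) 0.009321606721381603
 red 43 ((432.22650146484375, 276.21966552734375), (14.710378646850586, 25.824308395385742), 40.62740707397461) [0.4311 0.2764 0.103 ] 0.10770813710629557Traceback (most recent call last):
  File "fit.py", line 21, in <module>
    k=org&(s*D[:,1]>0); print(" orange",s,k.sum(),D[k].mean(0) if k.any() else "",D[k].min(0),D[k].max(0),P[k][:,2].max())
                                                                                  ~~~~~~~~^^^
    return umr_minimum(a, axis, None, out, keepdims, initial, where)
ValueError: zero-size array to reduction operation minimum which has no identity
```

Run:
```python
from fit import *
p=dict(np.load("w1.npz")); P,C,ok=cloud(p)
m=ok&(P[:,2]>.003)&(P[:,2]<.11)&((C.max(1)>90))&(np.hypot(P[:,0]-.48,P[:,1]-.31)<.14)
M=cv2.morphologyEx(m.reshape(420,560).astype(np.uint8),cv2.MORPH_OPEN,np.ones((3,3)))
n,L,S,_=cv2.connectedComponentsWithStats(M); i=1+S[1:,4].argmax(); print(S[i])
k=(L.ravel()==i)&(P[:,2]<.013)
r=cv2.minAreaRect(P[k][:,:2].astype(np.float32)*1000); print(k.sum(),r)
# image-space: corners of plate outline
lo=(L==i).astype(np.uint8); print(cv2.boxPoints(cv2.minAreaRect(np.argwhere(lo)[:,::-1].astype(np.float32))))
bl=np.linspace(35,50,61); Q=P[k][:,:2]*1000
best=min(bl,key=lambda a:(lambda D:np.prod(np.percentile(D,99,0)-np.percentile(D,1,0)))(Q@R.from_euler('z',a,degrees=True).as_matrix()[:2,:2]))
A=R.from_euler('z',best,degrees=True).as_matrix()[:2,:2]; D=Q@A
print(best,np.percentile(D,[.5,99.5],axis=0)); lo,hi=np.percentile(D,[.5,99.5],axis=0)
print("origin est from ctr",A@((lo+hi)/2-[10,0]),"from front",A@[lo[0]+75,(lo+hi)[1]/2])
h=np.array([436.9,274.2]); print("from handle",h+A@[58,0])
```

```text
[ 231  136   94  158 9422]
4755 ((494.8797912597656, 327.0286560058594), (190.45506286621094, 90.26390838623047), 42.67942810058594)
[[229.6911 149.2175]
 [303.2329 135.0252]
 [331.908  283.6143]
 [258.3661 297.8065]]
42.75 [[ 490.5631 -140.4352]
 [ 657.8854  -50.953 ]]
origin est from ctr [479.2798 312.7255] from front [480.2629 313.6343]
from handle [479.4907 313.5704]
```

Request:
arm_command(
  plan="0 0.0054 -0.0044 0.06 -0.242;0 0.0054 -0.0044 0.12 -0.242;0 0.0054 -0.0044 0.17 -0.242;0 0.0054 -0.0044 0.21 -0.242;0 0.0054 -0.0044 0.235 -0.242;0 0.0054 -0.0044 0.235 -0.242;0.4 0.0054 -0.0044 0.235 -0.242;0.4 0.0054 -0.0044 0.235 -0.242;0.4 0.0054 -0.0044 0.235 -0.242",
  newtons=25,
)

```text
time_s: 3.78
tcp_pos: [0.4381, 0.2736, 0.0854]
eef_rot: [-0.364, 0.931, 0.0, 0.001]
ft_force: [-0.3, 0.3, -0.1]
gripper_width: 0.0514
gripper_force: 0.0
```

Run:
```python
from h import *
s=state(); print(s["tcp_pos"],s["gripper_width"],R.from_quat(s["eef_rot"]).as_matrix().T.round(3))
p=snapshot("wrist"); save(p,"w2")
```

```text
[0.43812527 0.273649   0.08541422] 0.05135570002621522 [[-0.735 -0.678 -0.002]
 [-0.678  0.735 -0.001]
 [ 0.002  0.001 -1.   ]]
```

View pics/w2.png

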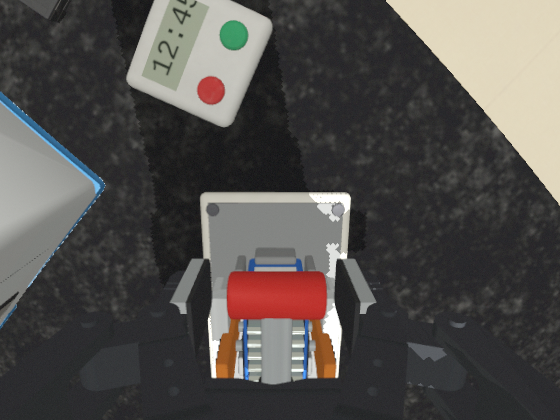

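Handle at (277,295) is centred between the fingers (200/350). Closing on it and swinging.

Request:
arm_command(
  plan="1 0 0 0 0;1 0 0 0 0;1 0 0 0 0;1 -0.0013 0 -0.0179 0;1 -0.0054 0 -0.0355 0;1 -0.0119 0 -0.0522 0;1 -0.021 0 -0.0678 0;1 -0.0364 0 -0.0861 0;1 -0.0552 0 -0.101 0;1 -0.0765 0 -0.1118 0",
  newtons=25,
)

```text
time_s: 5.08
tcp_pos: [0.492, 0.3249, 0.1971]
eef_rot: [-0.364, 0.931, -0.0, -0.002]
ft_force: [-2.3, 1.3, -5.1]
gripper_width: 0.0359
gripper_force: 25.9
```

Run:
```python
from h import *
p=snapshot("wrist"); a=p["color"][:,:,::-1]; b=snapshot("scene")["color"][180:280,190:323,::-1]
cv2.imwrite("pics/c3.png",np.hstack([cv2.resize(a,(400,300)),cv2.resize(b,(400,300))]))
```

```text
(no output)
```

View pics/c3.png

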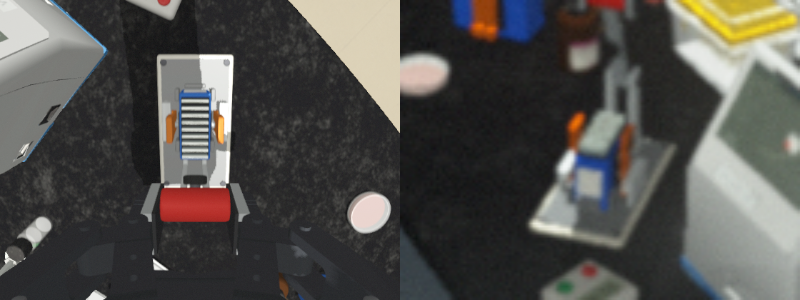

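The left half shows the handle still held at (196,205). The right half shows the clamp nearly upright with the cassette seated. Continuing the swing.

Request:
arm_command(
  plan="1 -0.0231 0 -0.0065 0;1 -0.047 0 -0.0081 0;1 -0.0708 0 -0.0051 0;1 -0.0934 0 0.0027 0;1 -0.1092 0 0.0114 0;1 -0.1189 0 0.0184 0;1 -0.1189 0 0.0184 0;1 -0.1189 0 0.0184 0;0.3 -0.1189 0 0.0184 0;0.3 -0.1189 0 0.0184 0",
)

```text
time_s: 6.42
tcp_pos: [0.5808, 0.4038, 0.1768]
eef_rot: [-0.363, 0.932, -0.001, -0.001]
ft_force: [0.4, -0.5, -0.1]
gripper_width: 0.0595
gripper_force: 0.0
```

Request:
arm_command(
  plan="0.3 0 0 -0.04 0;0.3 0 0 -0.08 0;0 0.05 0 -0.08 0;0 0.1 0 -0.08 0;0 0.15 0 -0.08 0;0 0.2 0 -0.08 0;0 0.2 0 -0.08 0;0 0.2 0 -0.08 0",
)

```text
time_s: 7.42
tcp_pos: [0.4346, 0.2698, 0.258]
eef_rot: [-0.363, 0.932, -0.0, 0.0]
ft_force: [0.7, 0.2, -0.6]
gripper_width: 0.0852
gripper_force: 0.0
```

Run:
```python
from fit import *
s=state(); print(s["tcp_pos"])
p=snapshot("wrist"); a=p["color"][:,:,::-1]
b=snapshot("scene")["color"][180:280,190:323,::-1]
cv2.imwrite("pics/c4.png",np.hstack([cv2.resize(a,(400,300)),cv2.resize(b,(400,300))]))
P,C,ok=cloud(p); o=np.array([.4795,.3132]);A=R.from_euler('z',42.7,degrees=True).as_matrix()[:2,:2];D=(P[:,:2]-o)@A
near=ok&(abs(D)<.05).all(1)
og=near&(C[:,0]>110)&(C[:,2]<70)&(C[:,1]>40)&(C[:,0]-C[:,1]>40)&(P[:,2]>.05)&(P[:,2]<.09)
for t in(1,-1):
    k=og&(t*D[:,1]>0); print(t,k.sum(),np.percentile(D[k],[2,50,98],axis=0),np.percentile(P[k][:,2],[50,98]))
top=near&(P[:,2]>.069)&(P[:,2]<.085)&(abs(D[:,1])<.017); print("body top",np.percentile(D[top],[1,99],axis=0),np.median(P[top][:,2]))
rd=ok&(C[:,0]>110)&(C[:,1]<60)&(C[:,2]<60)&(P[:,2]>.1)&(np.hypot(*D.T)<.25)
if rd.any(): print("handle",D[rd].mean(0),P[rd].mean(0)[2])
for q in("cassette_grip","catch_left_pad","catch_right_pad"):
    for m in mark_of(q,p)[:1]: x=at_z(p,m["xy"],.067); print(q,m["confidence"],(x[:2]-o)@A)
```

```text
[0.4346 0.2698 0.258 ]
1 119 [[-0.0135  0.0217]
 [-0.012   0.0223]
 [ 0.0057  0.0274]] [0.0701 0.0812]
-1 197 [[-0.0133 -0.0271]
 [-0.0063 -0.0242]
 [ 0.0073 -0.0223]] [0.0796 0.0818]
body top [[-0.0291 -0.0129]
 [ 0.0288  0.0124]] 0.07491280622289737
cassette_grip 0.72 [0.002  0.0017]
catch_left_pad 0.65 [-0.0023  0.03  ]
catch_right_pad 0.86 [-0.0023 -0.0277]
```

View pics/c4.png

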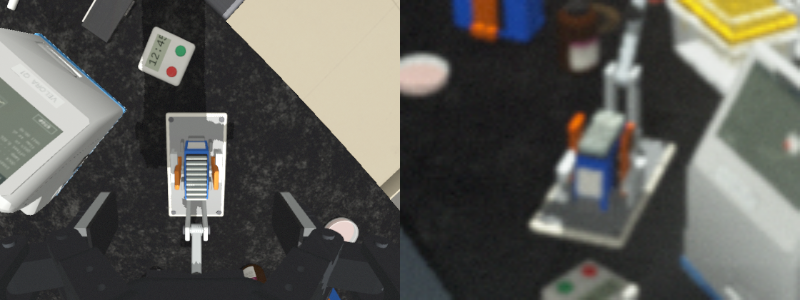

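Clamp leans back open with the cassette seated at (197,178). Its centre is within 2 mm of the fitted origin, so I'm going down to pinch.

Request:
arm_command(
  plan="0 -0.0624 0.0015 0.02 0;0 -0.0624 0.0015 0.07 0;0 -0.0624 0.0015 0.12 0;0 -0.0624 0.0015 0.16 0;0 -0.0624 0.0015 0.185 0;0 -0.0624 0.0015 0.203 0;0 -0.0624 0.0015 0.203 0;0.3 -0.0624 0.0015 0.203 0;0.3 -0.0624 0.0015 0.203 0",
  newtons=45,
)

```text
time_s: 8.8
tcp_pos: [0.4798, 0.3142, 0.056]
eef_rot: [-0.364, 0.931, 0.0, 0.001]
ft_force: [-0.8, 0.1, -0.8]
gripper_width: 0.0599
gripper_force: 0.0
```

Run:
```python
from h import *
s=state(); A=R.from_euler('z',42.7,degrees=True).as_matrix()[:2,:2]
print((np.array(s["tcp_pos"])[:2]-[.4795,.3132])@A,s["tcp_pos"][2],s["gripper_width"],s["ft_force"])
p=snapshot("wrist"); a=p["color"][:,:,::-1]; b=snapshot("scene")["color"][180:280,190:323,::-1]
cv2.imwrite("pics/c5.png",np.hstack([cv2.resize(a,(400,300)),cv2.resize(b,(400,300))]))
```

```text
[0.00085621 0.00054133] 0.055999328943215326 0.05992884875950059 [-0.77607838  0.08189615 -0.84918657]
```

View pics/c5.png

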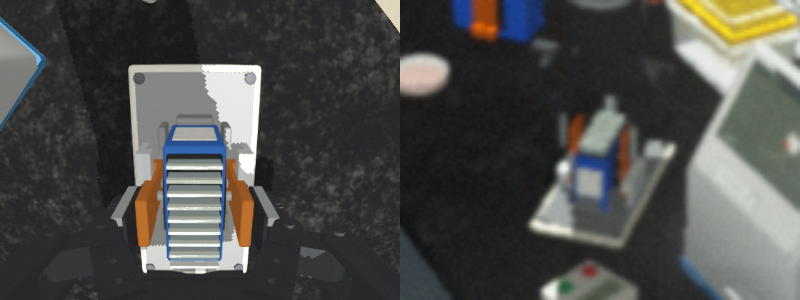

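Fingers stand just outside the orange pads, at (140,215) and (250,215), and the cassette is seated. Now pinching.

Request:
arm_command(
  plan="1 0 0 0 0;1 0 0 0 0;1 0 0 0 0;1 0 0 0 0;1 0 0 0 0",
  newtons=45,
)

```text
time_s: 9.52
tcp_pos: [0.4798, 0.3138, 0.0566]
eef_rot: [-0.364, 0.932, -0.0, 0.001]
ft_force: [-3.1, -2.8, 11.8]
gripper_width: 0.0379
gripper_force: 44.8
```

Run:
```python
from fit import *
s=state(); print(s["gripper_width"],s["gripper_force"],s["ft_force"],s["wrist_torque"])
p=snapshot("wrist"); a=p["color"][:,:,::-1]; b=snapshot("scene")["color"][200:260,210:290,::-1]
cv2.imwrite("pics/c6.png",np.hstack([cv2.resize(a[160:400,120:440],(400,300)),cv2.resize(b,(400,300))]))
P,C,ok=cloud(p); o=np.array([.4795,.3132]);A=R.from_euler('z',42.7,degrees=True).as_matrix()[:2,:2];D=(P[:,:2]-o)@A
near=ok&(abs(D)<.05).all(1)
og=near&(C[:,0]>110)&(C[:,2]<70)&(C[:,0]-C[:,1]>40)&(P[:,2]>.05)&(P[:,2]<.1)
for t in(1,-1):
    k=og&(t*D[:,1]>0); print(t,k.sum(),np.percentile(D[k],[2,50,98],axis=0),np.percentile(P[k][:,2],[50,98]))
top=near&(P[:,2]>.065)&(P[:,2]<.09)&(abs(D[:,1])<.012); print("body top",np.percentile(D[top],[1,99],axis=0),np.median(P[top][:,2]))
```

```text
0.037863841194166116 44.75194573402405 [-3.0837 -2.8247 11.799 ] [-0.4885  0.4693 -0.0361]
1 1423 [[-0.0132  0.0154]
 [-0.0065  0.0171]
 [ 0.0111  0.0208]] [0.0792 0.0814]
-1 1405 [[-0.0133 -0.0208]
 [-0.0068 -0.0172]
 [ 0.0111 -0.0154]] [0.0795 0.0813]
body top [[-0.031  -0.0117]
 [ 0.0285  0.0118]] 0.07345303197662299
```

View pics/c6.png

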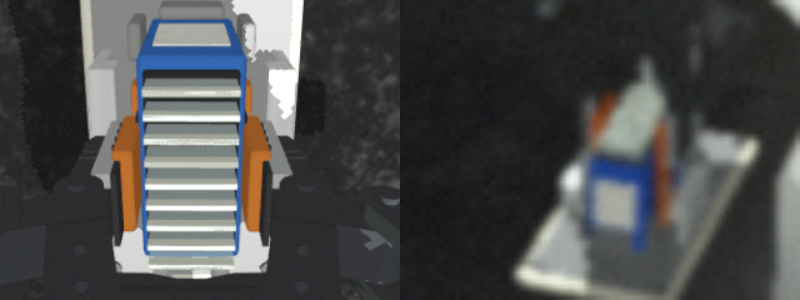

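The catches are pinched in: the orange outer edges are at ±21 mm, and the fingers are on the pads at (118,195) and (265,195). Lifting.

Request:
arm_command(
  plan="1 0 0 -0.006 0;1 0 0 -0.012 0;1 0 0 -0.02 0;1 0 0 -0.03 0;1 0 0 -0.04 0;1 0 0 -0.05 0;1 0 0 -0.06 0;1 0 0 -0.068 0;1 0 0 -0.07 0;1 0 0 -0.07 0",
)

```text
time_s: 10.88
tcp_pos: [0.4789, 0.3135, 0.1247]
eef_rot: [-0.364, 0.931, -0.0, 0.0]
ft_force: [-0.4, -0.2, -1.9]
gripper_width: 0.0375
gripper_force: 46.0
```

Request:
arm_command(
  plan="1 0 0 0 0;1 0 0 0 0;1 0 0 0 0;1 0 0 0 0;1 0 0 0 0",
)

```text
time_s: 11.5
tcp_pos: [0.4788, 0.3135, 0.1247]
eef_rot: [-0.364, 0.931, 0.0, -0.0]
ft_force: [-0.0, 0.2, -1.4]
gripper_width: 0.0378
gripper_force: 46.0
```

Run:
```python
from fit import *
s=state(); print(s["tcp_pos"],s["gripper_width"],s["gripper_force"],s["ft_force"])
p=snapshot("wrist"); q=snapshot("scene"); a=p["color"][:,:,::-1]; b=q["color"][180:270,190:310,::-1]
cv2.imwrite("pics/c7.png",np.hstack([cv2.resize(a,(400,300)),cv2.resize(b,(400,300))]))
P,C,ok=cloud(p); o=np.array([.4795,.3132]);A=R.from_euler('z',42.7,degrees=True).as_matrix()[:2,:2];D=(P[:,:2]-o)@A
t=ok&(abs(D[:,0])<.035)&(abs(D[:,1])<.012)&(P[:,2]>.06)&(P[:,2]<.2); print("top z",np.median(P[t][:,2]))
```

```text
[0.4788 0.3135 0.1247] 0.037810043781394576 45.96753716468811 [-0.019   0.2151 -1.3833]
top z 0.14285552912609678
```

View pics/c7.png

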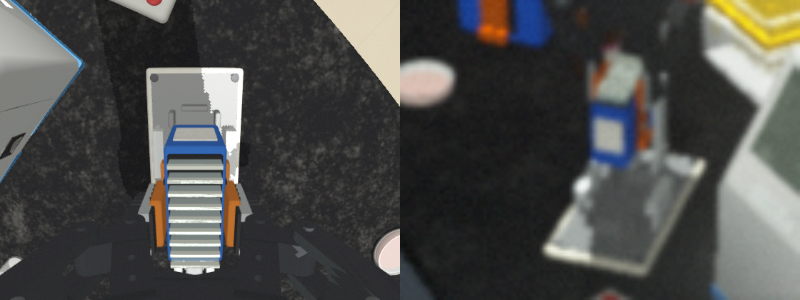

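The cassette hangs upright about 69 mm above its seat and clear of the dock. Handing in.

```bash
python3 -c "
from station import job; print(job.job_done())"
```

```text
the job is handed in; nothing more can be done
None
```

I handed the job in with the clamp swung open and the cassette held by its pinched catches, upright and still, about 69 mm above its seat; no verdict came back, and I judged the clamp open from the pictures rather than a joint reading.

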